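# Clamp the filter cassette in its holder

### The job

One of the two bench holders has a flat filter cassette lying on its plate. Slide that holder's clamp arm down its bar until the rubber foot sits on the cassette and the arm tilts and binds, then screw its handle about a quarter turn clockwise (seen from above) so that the cassette is held firmly, and let go. Do not shift the cassette, and leave the clamp of the empty holder alone.

Things in the scene. Friction and masses are not known exactly. Their poses are not given: they have to be found in the camera images.
- jaw: Grey arm of the clamp to use, 22 mm wide and thick, on an upright bar (top 185 mm above bench). Origin: on its flat top, 45 mm from the bar: push down here. x runs along the arm to the bar, z up. Stays where left; 4 N slides it. Start: foot 30-60 mm above the cassette; on meeting it the origin is 92 mm above bench; 10-18 N then sinks it 4-7 mm, tilting its free end up 2 degrees, and it binds.
- handle (a point): Grip point on the axis of that clamp's upright black round screw handle (28 mm diameter, 55 mm tall), 22 mm below its top, 45 mm above the arm's top face. The handle stands on the arm's free (spindle) end, 75 mm from the arm's origin towards -x of the arm, and goes up and down with it. The spindle's 28 mm rubber foot has its underside 50 mm below the arm's top.
- screw (a joint): Turn of that handle in rad, growing clockwise seen from above (tightening); 0 to 0.3 at the start, stop at 3.0. Each rad drives the foot 2.5 mm down from the arm. Turning needs 0.1 to 0.15 N m; it stays where left. The rubber foot gives 1 mm per 5 N, so 1.5 rad turned after the arm has bound presses with about 12 to 25 N.
- cassette: The loose flat filter cassette, 100 x 90 x 30 mm, 0.4 to 0.6 kg, white end plates with a grey layered core, lying under the foot on the holder's 12 mm thick steel plate (220 x 130 mm). Origin: centre of its underside; z up.
- spare_jaw: Arm of the other, identical clamp, on the holder with nothing on its plate. Same origin and axes as the first arm. To be left where it is.

How it is judged (in metres and radians):
On the way, in this order (a step that is already met when the one before it is completed fails the run):
1. the arm is down, its foot on the cassette and the arm tilted by more than 0.85 degrees, before the handle is screwed (contact force between jaw and cassette above 0.5 N and angle between jaw's own z axis and vertical above 0.015 rad and value of joint screw below 0.6 rad), for 0.2 s.
2. the handle is screwed to more than 0.9 rad and the foot presses with more than 6 N (contact force between jaw and cassette above 6 N and value of joint screw above 0.9 rad), for 0.2 s.
At the end, for the whole second after the job is handed in: The handle stands above 0.9 rad, the arm is still tilted by more than 0.85 degrees, the foot presses on the cassette with more than 6 N with nobody touching, the cassette lies within 15 mm of where it was, and the empty holder's arm within 10 mm of where it was (all of step 2 and angle between jaw's own z axis and vertical above 0.015 rad and distance of cassette from where it was at the start of the episode below 0.015 m and distance of spare_jaw from where it was at the start of the episode below 0.01 m).
It fails at once if the cassette is shifted by more than 15 mm (distance of cassette from where it was at the start of the episode above 0.015 m).
It fails at once if the empty holder's arm is moved by more than 10 mm (distance of spare_jaw from where it was at the start of the episode above 0.01 m).
It also fails if it takes over 45 s, if anything falls off the work surface, if the arm or the gripper's body presses on something with over 40 N, if the wrist force passes 120 N, or if a joint passes its speed limit or range.

### The arm

A 7-joint arm with a two-finger parallel gripper is mounted at the origin on the work surface. World frame = base frame: x ahead of the robot, y to its left, z up, the work surface at z = 0. Lengths are in mm, angles in rad, forces in N, time in s.
With the tool pointing down it reaches from about 425 to 875 mm from the base axis. Payload 8.4 kg.
Tool frame: the origin (TCP) lies on the front face of the gripper's body, between the roots of the fingers; the fingertips stand env.tip_extent ahead of it and the grasp point (between the pads) lies 51 mm ahead of it (env.tip_extent is the distance from the TCP to the fingertips, in mm); y points along the fingers, z is the direction in which the jaws open and shut, and the axes are right-handed (so a half turn about y gives the same grasp; the last joint's range is limited). The gripper opens to 87 mm and grips with 3 to 60 N. Pads are 19 mm wide; open, the fingers measure 117 mm over their backs; the gripper's body (75 mm by 190 mm) begins 51 mm behind the grasp point.
Start: joints at [-1.238, 0.333, 0.04, 1.465, -0.013, 1.343, -0.059], TCP at [272.028, 590.312, 292.246] pointing down, gripper open.
Joint ranges: [-2.58, 2.58], [-0.38, 2.09], [-1.3, 1.39], [0.25, 2.4], [-1.5, 4.64], [0.08, 2.09], [-2.65, 2.65]. Speed limits (rad/s): [2.22, 2.22, 2.79, 2.79, 3.14, 3.14, 3.14].

### API

Orientations are given as a rotation vector (axis times angle).
In Python, from rig import monitor, cams, job, env gives the robot as it stands.
- The arm moves only by the tool drive_tool, never from a script. Its argument "series" is a list of rows, each an object of numbers: "dx", "dy", "dz": the shift along the world's x, y, z in cm; "ax", "ay", "az": the turn, a rotation vector about the world's x, y, z in rad; "claw": the gripper command: -1 is shut, 1 is fully open, values between are in proportion. A call has 1 to 20 rows; each row is the pose to reach, as a shift and turn from the pose measured when the call began; what a row does not reach only later rows make up. A row lasts 1/12 s, in which the tool goes at most 41.7 mm and 7.16 degrees, less where a joint would pass 70% of its speed; a pose out of reach is approached as far as the arm can. A call with a gripper value outside its range is refused whole. The fingers move at their own pace and stop on an object; "grip_force" is the grip in N (left out, the last holds). Time passes only in rows, so rows that repeat a pose let the fingers close. It gives the time, the measured TCP pose, the force and the opening at its end, in the units of the state.
- monitor.observe(): the state, without advancing time (a new reading comes with each control period).
- cams.camera(name): name is "scene" or "top"; returns the picture (384x512x3 uint8, blue, green, red); there is no depth.
- cams.camera_info(name): a dict with "K" (3x3 intrinsics, pixels), "camera_from_world" (4x4, takes a point from world to camera coordinates). Camera axes: x right, y down, z forward; pixel columns grow to the right and rows downward; lengths in mm; the calibration is good to about 2 mm. A picture is of the moment at which its call begins. camera_info takes no time and is no camera call.
- job.job_done(): hands the job in, once; it reports no verdict.
The state is a dict: "t": time; "joint_positions": joint angles; "joint_velocities": joint speeds; "tau": joint torques, N m; "position": TCP position; "tool_rot": TCP orientation; "contact_force": force on the tool from outside, world axes, zero at the start; "ft_torque": the same for the moment, N m; "opening": finger opening in mm.
Only numpy, scipy, OpenCV 4.12 (cv2) and the standard library are available. Lean on these libraries where they do the work, as an engineer would, in place of code of your own. Each camera call takes 0.05 s, during which the arm holds its last target.

## Working session

There is one attempt and no reset: what is moved stays moved. The work goes in short steps, Python scripts to look and compute and a tool call to move; the robot and the scene stay as the last step left them, time stands still between calls to the robot, and variables do not carry over. Pictures are saved under pics/ and viewed, and the job is handed in when it is done.

Besides the shell and the picture viewer there is one more tool, called after "Request:" as name(argument=value, ...) on one line, values as JSON. drive_tool: Moves the arm, as the interface text tells. Its arguments: {"type":"object","properties":{"series":{"type":"array","items":{"type":"object","properties":{"dx":{"type":"number"},"dy":{"type":"number"},"dz":{"type":"number"},"ax":{"type":"number"},"ay":{"type":"number"},"az":{"type":"number"},"claw":{"type":"number"}}}},"grip_force":{"type":"number"}},"required":["series"]}

```bash
mkdir -p pics; ls; python3 - <<'E'
from rig import monitor, cams, job, env
import cv2
print(env.tip_extent, monitor.observe())
for n in ("scene","top"):
    cv2.imwrite(f"pics/{n}0.png",cams.camera(n)); i=cams.camera_info(n); print(n,i["K"],i["camera_from_world"])
E
```

```text
pics
69.7 {'t': 0.0, 'joint_positions': array([-1.23817473,  0.33390412,  0.03985989,  1.46626622, -0.0134301 ,
        1.34327223, -0.05853647]), 'joint_velocities': array([-0.00068705, -0.00087082,  0.00031988,  0.00226028,  0.0013175 ,
        0.00164363,  0.00027291]), 'tau': array([-4.43103663e-04, -6.56349707e+01,  1.33492280e+00, -4.03793907e+01,
       -5.97405061e-02,  4.51223238e-02,  1.46441180e-04]), 'position': array([271.89989103, 590.01500672, 291.3658291 ]), 'tool_rot': array([-1.54569507,  0.33899522, -0.33857327]), 'contact_force': array([ 0.09122722,  0.21258374, -0.15783626]), 'ft_torque': array([0.03392361, 0.01025635, 0.03284393]), 'opening': 86.80261165428888}
scene [[448.02631099   0.         256.29922006]
 [  0.         448.02631099 191.82390465]
 [  0.           0.           1.        ]] [[-5.95654518e-01  8.03176400e-01  1.01668646e-02  3.24145438e+02]
 [ 5.55332302e-01  4.20926502e-01 -7.17235606e-01 -1.99369279e+02]
 [-5.80346215e-01 -4.21578641e-01 -6.96756572e-01  1.26848384e+03]
 [ 0.00000000e+00  0.00000000e+00  0.00000000e+00  1.00000000e+00]]
top [[392.30911304   0.         251.35857824]
 [  0.         392.30911304 198.14667911]
 [  0.           0.           1.        ]] [[-9.77599109e-03 -9.99951302e-01 -1.35011227e-03  1.35744553e+01]
 [-9.95153925e-01  9.86118253e-03 -9.78336517e-02  5.47104575e+02]
 [ 9.78422012e-02  3.87148620e-04 -9.95201866e-01  8.98729499e+02]
 [ 0.00000000e+00  0.00000000e+00  0.00000000e+00  1.00000000e+00]]
```

View pics/scene0.png

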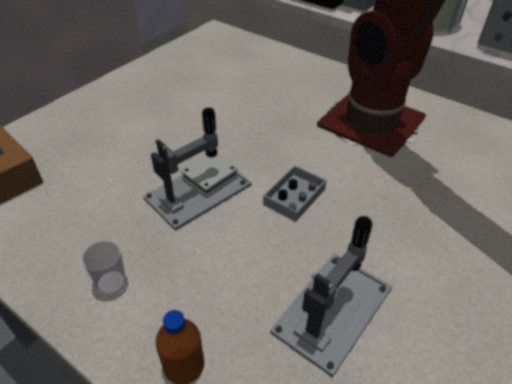

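View pics/top0.png

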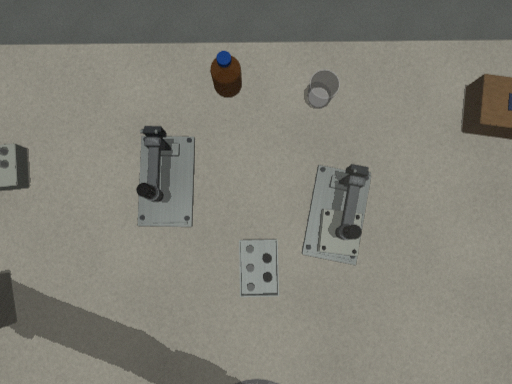

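The cassette is on the right holder in the top view (handle near 348,232) and on the left one in the scene view (handle near 209,115). I'll zoom in.

```bash
python3 - <<'E'
import cv2
a=cv2.imread("pics/scene0.png")[95:235,135:265]; b=cv2.imread("pics/top0.png")[155:275,295:385]
cv2.imwrite("pics/zs.png",cv2.resize(cv2.convertScaleAbs(a,alpha=1.6,beta=20),None,fx=4.2,fy=4.2,interpolation=cv2.INTER_CUBIC))
cv2.imwrite("pics/zt.png",cv2.resize(cv2.convertScaleAbs(b,alpha=1.6,beta=20),None,fx=5,fy=5,interpolation=cv2.INTER_CUBIC))
E
```

```text
(no output)
```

View pics/zs.png

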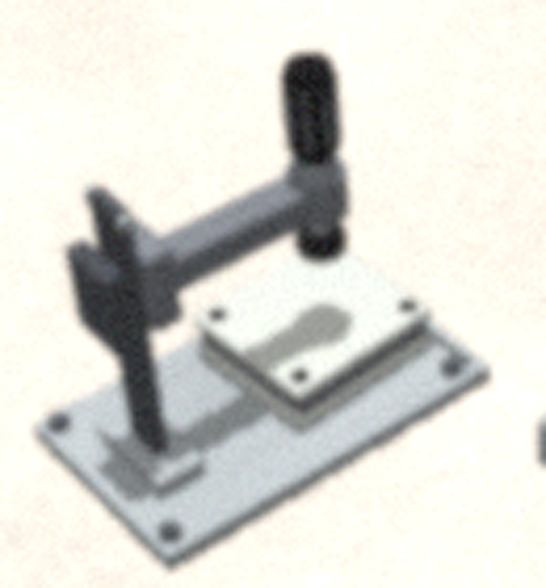

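View pics/zt.png

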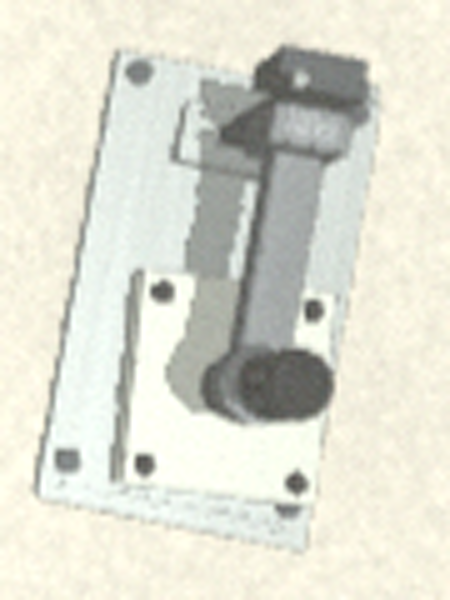

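```bash
cat > h.py <<'E'
import numpy as np
from rig import cams
def ray(n,p):
    i=cams.camera_info(n);T=np.array(i["camera_from_world"]);R=T[:3,:3];c=-R.T@T[:3,3]
    d=R.T@np.linalg.inv(i["K"])@[p[0],p[1],1];return c,d/np.linalg.norm(d)
def plane(n,p,z): c,d=ray(n,p);return c+d*(z-c[2])/d[2]
def tri(ps,pt):
    a,u=ray("scene",ps);b,v=ray("top",pt);A=np.stack([u,-v],1);s=np.linalg.lstsq(A,b-a,rcond=None)[0]
    p,q=a+u*s[0],b+v*s[1];return (p+q)/2,np.linalg.norm(p-q)
def proj(n,X):
    i=cams.camera_info(n);T=np.array(i["camera_from_world"]);q=i["K"]@(T@np.r_[X,1])[:3];return q[:2]/q[2]
E
python3 - <<'E'
from h import *
np.set_printoptions(precision=1,suppress=True)
zs=lambda x,y:(135+x/4.2-.4,95+y/4.2-.4); zt=lambda x,y:(295+x/5-.4,155+y/5-.4)
print("handle top",tri(zs(310,71),zt(297,384)))
print("handle bottom scene/top foot", tri(zs(316,160),zt(250,387)))
C=np.array([plane("top",zt(*p),12)[:2] for p in [(118,50),(380,85),(305,548),(38,497)]]);print("plate top",C)
C2=np.array([plane("scene",zs(*p),12)[:2] for p in [(38,432),(172,560),(490,372)]]);print("plate scene",C2)
print("bar top",tri(zs(98,190),zt(345,60)), tri(zs(98,190),zt(300,76)))
K=[plane("top",zt(*p),42)[:2] for p in [(162,291),(314,311),(297,482),(144,464)]];print("cass dots",K)
K=[plane("scene",zs(*p),42)[:2] for p in [(217,314),(301,375),(407,305)]];print("cass dots",K)
for c in (C,):
  for i in range(4):
    d=c[(i+1)%4]-c[i];print(np.linalg.norm(d),np.degrees(np.arctan2(d[1],d[0])))
E
```

```text
handle top (array([ 465. , -184.9,  206.5]), np.float64(0.9350652056274763))
handle bottom scene/top foot (array([ 465.8, -181.6,  153.5]), np.float64(5.509763505097183))
plate top [[ 628.5 -154.2]
 [ 610.2 -280.1]
 [ 389.8 -236. ]
 [ 414.8 -110.7]]
plate scene [[ 606.1 -274.9]
 [ 629.2 -152.3]
 [ 419.2 -107.7]]
bar top (array([ 589.3, -209.4,  197.5]), np.float64(1.0192430440441334)) (array([ 588.3, -198.2,  199.6]), np.float64(15.824943162888852))
cass dots [array([ 510. , -166.3]), array([ 500. , -236.2]), array([ 421.8, -225.6]), array([ 430.7, -155.8])]
cass dots [array([ 499.1, -238.3]), array([ 508.4, -168.2]), array([ 429. , -158.8])]
127.25154807133345 -98.30245734356187
224.7497766186232 168.6927718860262
127.8013464479213 78.69781568450223
218.09181870999373 -11.497629582133062
```

```bash
python3 - <<'E'
from h import *
from rig import monitor
from scipy.spatial.transform import Rotation as R
np.set_printoptions(precision=3,suppress=True)
s=monitor.observe();print(R.from_rotvec(s["tool_rot"]).as_matrix())
zt=lambda x,y:(295+x/5-.4,155+y/5-.4);zs=lambda x,y:(135+x/4.2-.4,95+y/4.2-.4)
for z in (135,139,144):
  a=plane("top",zt(268,350),z);b=plane("top",zt(296,155),z);d=b-a;print(z,a,b,np.degrees(np.arctan2(d[1],d[0])))
h=np.array([465,-185,206.5]);
for ang in(-10,-12,-14):
  u=np.array([np.cos(np.radians(ang)),np.sin(np.radians(ang)),0]);o=h+75*u-[0,0,67]
  bar=h+120*u;bar[2]=185
  print(ang,o,[(np.array(proj("top",p))-[295,155])*5 for p in(o,bar,h-[0,0,67])],[(np.array(proj("scene",p))-[135,95])*4.2 for p in(o,bar,h-[0,0,67])])
E
```

```text
[[ 0.908 -0.001  0.418]
 [-0.418 -0.001  0.908]
 [ 0.    -1.    -0.001]]
135 [ 479.631 -191.558  135.   ] [ 560.781 -206.004  135.   ] -10.093639242994621
139 [ 479.518 -190.577  139.   ] [ 560.269 -204.952  139.   ] -10.093639242994634
144 [ 479.377 -189.351  144.   ] [ 559.629 -203.637  144.   ] -10.093639242994639
-10 [ 538.861 -198.024  139.5  ] [array([279.411, 204.278]), array([324.427,  80.043]), array([253.912, 383.52 ])] [array([200.928, 239.81 ]), array([113.858, 205.664]), array([317.325, 177.905])]
-12 [ 538.361 -200.593  139.5  ] [array([285.657, 205.416]), array([334.956,  81.948]), array([253.912, 383.52 ])] [array([197.854, 237.342]), array([108.86 , 201.563]), array([317.325, 177.905])]
-14 [ 537.772 -203.144  139.5  ] [array([291.866, 206.77 ]), array([345.423,  84.214]), array([253.912, 383.52 ])] [array([194.94 , 234.807]), array([104.149, 197.359]), array([317.325, 177.905])]
```

Request:
drive_tool(series=[{"dx":2,"dy":-3,"dz":4,"claw":-1},{"dx":5,"dy":-6,"dz":6,"claw":-1},{"dx":8,"dy":-9,"dz":6,"claw":-1},{"dx":11,"dy":-12,"dz":6,"claw":-1},{"dx":14,"dy":-15,"dz":6,"claw":-1},{"dx":16,"dy":-18,"dz":6,"claw":-1},{"dx":18,"dy":-21,"dz":6,"claw":-1},{"dx":20,"dy":-25,"dz":6,"claw":-1},{"dx":21,"dy":-29,"dz":6,"claw":-1},{"dx":22,"dy":-33,"dz":6,"claw":-1},{"dx":22,"dy":-37,"dz":6,"claw":-1,"az":0.1},{"dx":23,"dy":-41,"dz":6,"claw":-1,"az":0.2},{"dx":23,"dy":-45,"dz":6,"claw":-1,"az":0.24},{"dx":24,"dy":-49,"dz":6,"claw":-1,"az":0.24},{"dx":24,"dy":-53,"dz":6,"claw":-1,"az":0.24},{"dx":25,"dy":-57,"dz":6,"claw":-1,"az":0.24},{"dx":25.5,"dy":-61,"dz":6,"claw":-1,"az":0.24},{"dx":25.7,"dy":-65,"dz":6,"claw":-1,"az":0.24},{"dx":25.7,"dy":-69,"dz":6,"claw":-1,"az":0.24},{"dx":25.7,"dy":-73,"dz":6,"claw":-1,"az":0.24}], grip_force=40)

```text
$.series[0]: bad value
```

```bash
python3 - <<'E'
from rig import monitor
from scipy.spatial.transform import Rotation as R
s=monitor.observe();print(s["position"],s["joint_positions"],R.from_rotvec(s["tool_rot"]).as_matrix().round(3),s["opening"],s["t"])
E
```

```text
[271.85970881 590.05359625 291.4253327 ] [-1.23825522  0.33384631  0.03985291  1.46622081 -0.01341261  1.34326704
 -0.0584925 ] [[ 0.908 -0.001  0.418]
 [-0.418 -0.001  0.908]
 [ 0.    -1.    -0.001]] 86.99356122956007 0.1
```

Request:
drive_tool(series=[{"dx":2.0,"dy":-3.0,"dz":4.0,"ax":0.0,"ay":0.0,"az":0.0,"claw":-1.0}], grip_force=40)

```text
t: 0.18
position: [282.0, 568.2, 315.8]
tool_rot: [-1.556, 0.337, -0.33]
contact_force: [-1.3, 0.3, -0.6]
opening: 84.9
```

Request:
drive_tool(series=[{"dx":3,"dy":-3,"dz":3,"ax":0,"ay":0,"az":0,"claw":-1},{"dx":6,"dy":-6,"dz":3,"ax":0,"ay":0,"az":0,"claw":-1},{"dx":9,"dy":-9,"dz":3,"ax":0,"ay":0,"az":0,"claw":-1},{"dx":12,"dy":-12,"dz":3,"ax":0,"ay":0,"az":0,"claw":-1},{"dx":15,"dy":-15,"dz":3,"ax":0,"ay":0,"az":0,"claw":-1},{"dx":17,"dy":-18,"dz":3,"ax":0,"ay":0,"az":0,"claw":-1},{"dx":19,"dy":-21.5,"dz":3,"ax":0,"ay":0,"az":0,"claw":-1},{"dx":20,"dy":-25,"dz":3,"ax":0,"ay":0,"az":0,"claw":-1},{"dx":21,"dy":-29,"dz":3,"ax":0,"ay":0,"az":0,"claw":-1},{"dx":22,"dy":-33,"dz":3,"ax":0,"ay":0,"az":0,"claw":-1},{"dx":22,"dy":-37,"dz":3,"ax":0,"ay":0,"az":0.1,"claw":-1},{"dx":23,"dy":-41,"dz":3,"ax":0,"ay":0,"az":0.2,"claw":-1},{"dx":23,"dy":-45,"dz":3,"ax":0,"ay":0,"az":0.24,"claw":-1},{"dx":24,"dy":-49,"dz":3,"ax":0,"ay":0,"az":0.24,"claw":-1},{"dx":24,"dy":-53,"dz":3,"ax":0,"ay":0,"az":0.24,"claw":-1},{"dx":24.7,"dy":-57,"dz":3,"ax":0,"ay":0,"az":0.24,"claw":-1},{"dx":24.7,"dy":-61,"dz":3,"ax":0,"ay":0,"az":0.24,"claw":-1},{"dx":24.7,"dy":-65,"dz":3,"ax":0,"ay":0,"az":0.24,"claw":-1},{"dx":24.7,"dy":-69,"dz":3,"ax":0,"ay":0,"az":0.24,"claw":-1},{"dx":24.7,"dy":-73,"dz":3,"ax":0,"ay":0,"az":0.24,"claw":-1}])

```text
t: 1.85
position: [528.5, -163.7, 345.8]
tool_rot: [-1.577, 0.148, -0.142]
contact_force: [0.8, -0.1, -0.0]
opening: 0.6
```

```bash
python3 - <<'E'
from rig import monitor
from scipy.spatial.transform import Rotation as R
s=monitor.observe();print(s["position"],s["joint_positions"],R.from_rotvec(s["tool_rot"]).as_matrix().round(3),s["opening"],s["t"])
E
```

```text
[ 528.46237567 -163.69489262  345.78151736] [-0.34135101  0.11367857  0.61188746  1.64687883 -0.05419288  1.40324945
  1.6631749 ] [[ 0.983 -0.005  0.183]
 [-0.183 -0.011  0.983]
 [-0.002 -1.    -0.012]] 0.571921122615355 1.85
```

Request:
drive_tool(series=[{"dx":0,"dy":-3.5,"dz":0,"ax":0,"ay":0,"az":0,"claw":-1},{"dx":0,"dy":-3.5,"dz":-4,"ax":0,"ay":0,"az":0,"claw":-1},{"dx":0,"dy":-3.5,"dz":-8,"ax":0,"ay":0,"az":0,"claw":-1},{"dx":0,"dy":-3.5,"dz":-11,"ax":0,"ay":0,"az":0,"claw":-1},{"dx":0,"dy":-3.5,"dz":-11,"ax":0,"ay":0,"az":0,"claw":-1}])

```text
t: 2.27
position: [525.4, -197.6, 229.7]
tool_rot: [-1.577, 0.155, -0.135]
contact_force: [-1.2, 0.1, -1.0]
opening: 0.5
```

```bash
python3 - <<'E'
from h import *
from rig import monitor
import cv2
s=monitor.observe();print(s["position"],s["contact_force"])
for n,(x0,y0,w) in {"scene":(110,60,180),"top":(260,110,180)}.items():
    a=cams.camera(n);cv2.imwrite(f"pics/{n}1.png",a)
    cv2.imwrite(f"pics/{n}1z.png",cv2.resize(cv2.convertScaleAbs(a[y0:y0+w,x0:x0+w],alpha=1.6,beta=20),None,fx=3.3,fy=3.3,interpolation=cv2.INTER_CUBIC))
E
```

```text
[ 525.39680142 -197.63291022  229.7315966 ] [-1.22812905  0.10523605 -1.00794115]
```

View pics/scene1z.png

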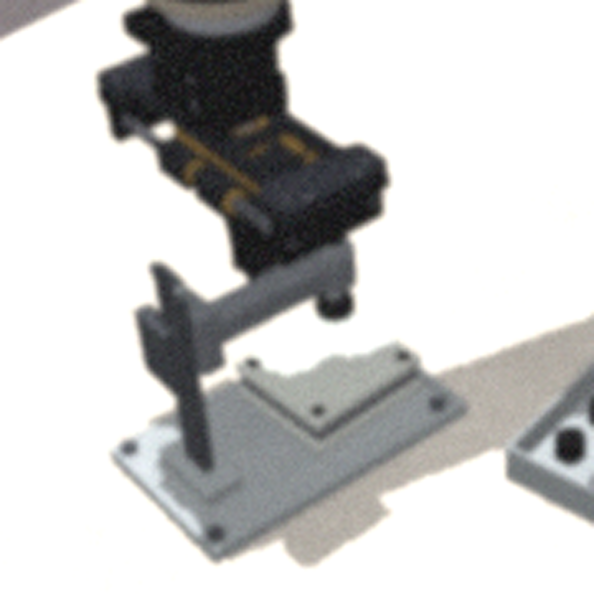

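View pics/top1z.png

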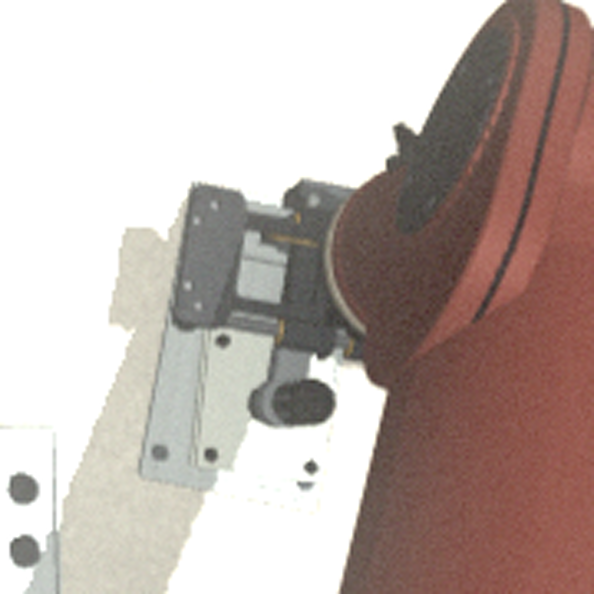

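Top view: the gripper body straddles the arm, clear of the handle (zoom 305,402). Scene view: the fingertips are over the middle of the arm. Descending.

Request:
drive_tool(series=[{"dx":0.35,"dy":-0.1,"dz":-0.5,"ax":0,"ay":0,"az":0,"claw":-1},{"dx":0.35,"dy":-0.1,"dz":-1.2,"ax":0,"ay":0,"az":0,"claw":-1},{"dx":0.35,"dy":-0.1,"dz":-1.8,"ax":0,"ay":0,"az":0,"claw":-1},{"dx":0.35,"dy":-0.1,"dz":-2.2,"ax":0,"ay":0,"az":0,"claw":-1},{"dx":0.35,"dy":-0.1,"dz":-2.6,"ax":0,"ay":0,"az":0,"claw":-1},{"dx":0.35,"dy":-0.1,"dz":-3.0,"ax":0,"ay":0,"az":0,"claw":-1}])

```text
t: 2.87
position: [531.8, -199.5, 206.0]
tool_rot: [-1.577, 0.149, -0.141]
contact_force: [-1.9, 0.1, 3.8]
opening: 0.3
```

Request:
drive_tool(series=[{"dx":-0.2,"dy":0,"dz":-0.5,"ax":0,"ay":0,"az":0,"claw":-1},{"dx":-0.2,"dy":0,"dz":-1,"ax":0,"ay":0,"az":0,"claw":-1},{"dx":-0.2,"dy":0,"dz":-1.5,"ax":0,"ay":0,"az":0,"claw":-1},{"dx":-0.2,"dy":0,"dz":-2,"ax":0,"ay":0,"az":0,"claw":-1},{"dx":-0.2,"dy":0,"dz":-2.5,"ax":0,"ay":0,"az":0,"claw":-1},{"dx":-0.2,"dy":0,"dz":-3,"ax":0,"ay":0,"az":0,"claw":-1},{"dx":-0.2,"dy":0,"dz":-3.5,"ax":0,"ay":0,"az":0,"claw":-1}])

```text
t: 3.45
position: [530.0, -199.6, 170.5]
tool_rot: [-1.577, 0.149, -0.141]
contact_force: [3.2, -0.3, 4.1]
opening: 0.5
```

```bash
python3 - <<'E'
from h import *
from rig import monitor
import cv2
s=monitor.observe();print(s["position"],s["contact_force"])
for n,(x0,y0,w) in {"scene":(110,60,180)}.items():
    a=cams.camera(n);cv2.imwrite(f"pics/{n}2.png",a)
    cv2.imwrite(f"pics/{n}2z.png",cv2.resize(cv2.convertScaleAbs(a[y0:y0+w,x0:x0+w],alpha=1.6,beta=20),None,fx=3.3,fy=3.3,interpolation=cv2.INTER_CUBIC))
E
```

```text
[ 529.9506545  -199.63125761  170.52573681] [ 3.19989668 -0.25686232  4.14759167]
```

View pics/scene2z.png

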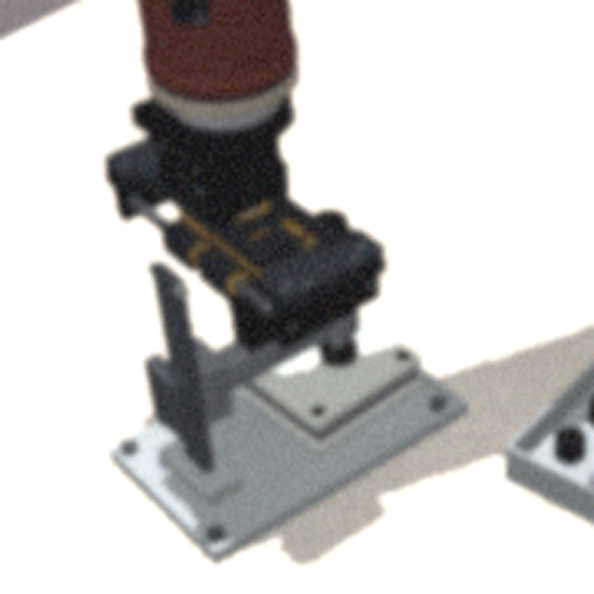

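The arm slides down with the tool, and the foot is just above the cassette (zoom 340,352). Now I'll go down to contact in small steps.

Request:
drive_tool(series=[{"dx":0,"dy":0,"dz":-0.3,"ax":0,"ay":0,"az":0,"claw":-1},{"dx":0,"dy":0,"dz":-0.6,"ax":0,"ay":0,"az":0,"claw":-1},{"dx":0,"dy":0,"dz":-0.8,"ax":0,"ay":0,"az":0,"claw":-1},{"dx":0,"dy":0,"dz":-1.0,"ax":0,"ay":0,"az":0,"claw":-1},{"dx":0,"dy":0,"dz":-1.1,"ax":0,"ay":0,"az":0,"claw":-1}])

```text
t: 3.92
position: [529.5, -199.6, 159.0]
tool_rot: [-1.577, 0.15, -0.14]
contact_force: [-0.3, 2.2, 14.6]
opening: 0.3
```

Request:
drive_tool(series=[{"dx":0,"dy":0,"dz":-0.1,"ax":0,"ay":0,"az":0,"claw":-1},{"dx":0,"dy":0,"dz":-0.15,"ax":0,"ay":0,"az":0,"claw":-1}])

```text
t: 4.08
position: [529.6, -199.6, 158.4]
tool_rot: [-1.577, 0.149, -0.141]
contact_force: [-2.7, 1.7, 16.1]
opening: 0.4
```

Request:
drive_tool(series=[{"dx":0,"dy":0,"dz":-0.15,"ax":0,"ay":0,"az":0,"claw":-1},{"dx":0,"dy":0,"dz":-0.25,"ax":0,"ay":0,"az":0,"claw":-1}])

```text
t: 4.25
position: [529.7, -199.7, 157.0]
tool_rot: [-1.576, 0.149, -0.141]
contact_force: [-3.0, 2.5, 20.3]
opening: 0.4
```

Request:
drive_tool(series=[{"dx":0,"dy":0,"dz":-0.15,"ax":0,"ay":0,"az":0,"claw":-1},{"dx":0,"dy":0,"dz":-0.2,"ax":0,"ay":0,"az":0,"claw":-1},{"dx":0,"dy":0,"dz":-0.2,"ax":0,"ay":0,"az":0,"claw":-1},{"dx":0,"dy":0,"dz":-0.2,"ax":0,"ay":0,"az":0,"claw":-1}])

```text
t: 4.58
position: [529.8, -199.8, 156.6]
tool_rot: [-1.575, 0.149, -0.142]
contact_force: [-4.2, 4.1, 20.9]
opening: 0.4
```

```bash
python3 - <<'E'
from h import *
from rig import monitor
import cv2
s=monitor.observe();print(s["position"],s["contact_force"])
for n,(x0,y0,w) in {"scene":(110,60,180)}.items():
    a=cams.camera(n);cv2.imwrite(f"pics/{n}3.png",a)
    cv2.imwrite(f"pics/{n}3z.png",cv2.resize(cv2.convertScaleAbs(a[y0:y0+w,x0:x0+w],alpha=1.6,beta=20),None,fx=3.3,fy=3.3,interpolation=cv2.INTER_CUBIC))
E
```

```text
[ 529.75069358 -199.826102    156.57091708] [-4.18724672  4.10407203 20.9411926 ]
```

View pics/scene3z.png

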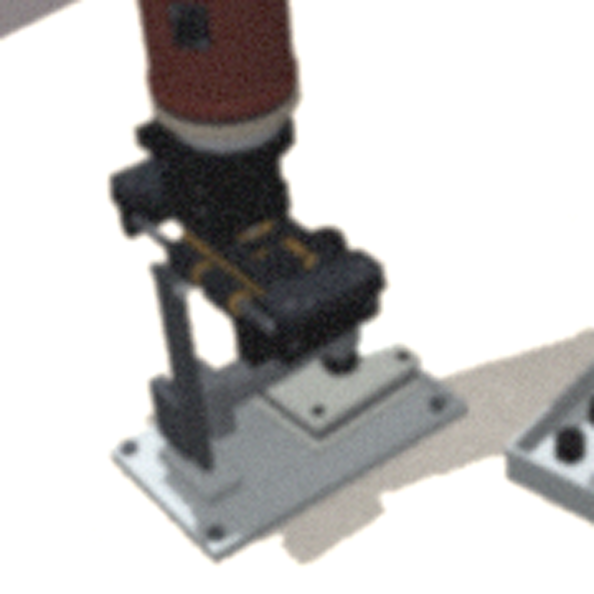

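Foot is on the cassette (zoom 342,365), and the arm has sunk 5 mm under 21 N. I'll back off and check that it stays bound.

Request:
drive_tool(series=[{"dx":0,"dy":0,"dz":0.5,"ax":0,"ay":0,"az":0,"claw":-1},{"dx":0,"dy":0,"dz":2,"ax":0,"ay":0,"az":0,"claw":-1},{"dx":0,"dy":0,"dz":5,"ax":0,"ay":0,"az":0,"claw":-1},{"dx":0,"dy":0,"dz":9,"ax":0,"ay":0,"az":0,"claw":-1},{"dx":0,"dy":0,"dz":13,"ax":0,"ay":0,"az":0,"claw":-1},{"dx":0,"dy":0,"dz":17,"ax":0,"ay":0,"az":0,"claw":1},{"dx":0,"dy":4,"dz":18,"ax":0,"ay":0,"az":0,"claw":1},{"dx":0,"dy":8,"dz":18,"ax":0,"ay":0,"az":0,"claw":1},{"dx":0,"dy":12,"dz":18,"ax":0,"ay":0,"az":0,"claw":1},{"dx":0,"dy":16,"dz":18,"ax":0,"ay":0,"az":0,"claw":1}])

```text
t: 5.47
position: [528.6, -38.5, 336.2]
tool_rot: [-1.575, 0.151, -0.141]
contact_force: [1.1, 0.5, 0.1]
opening: 25.9
```

```bash
python3 - <<'E'
from h import *
from rig import monitor
import cv2
s=monitor.observe();print(s["position"],s["contact_force"],s["joint_positions"])
for n,(x0,y0,w,k) in {"scene":(135,95,140,4.2),"top":(275,130,135,4)}.items():
    a=cams.camera(n);cv2.imwrite(f"pics/{n}4.png",a)
    cv2.imwrite(f"pics/{n}4z.png",cv2.resize(cv2.convertScaleAbs(a[y0:y0+w,x0:x0+w],alpha=1.6,beta=20),None,fx=k,fy=k,interpolation=cv2.INTER_CUBIC))
E
```

```text
[528.64979644 -38.50583866 336.16104216] [1.10783716 0.49174032 0.05590145] [-0.4997783   0.06305287  0.51241936  1.70708209 -0.0226986   1.38660172
  1.4012258 ]
```

View pics/scene4z.png

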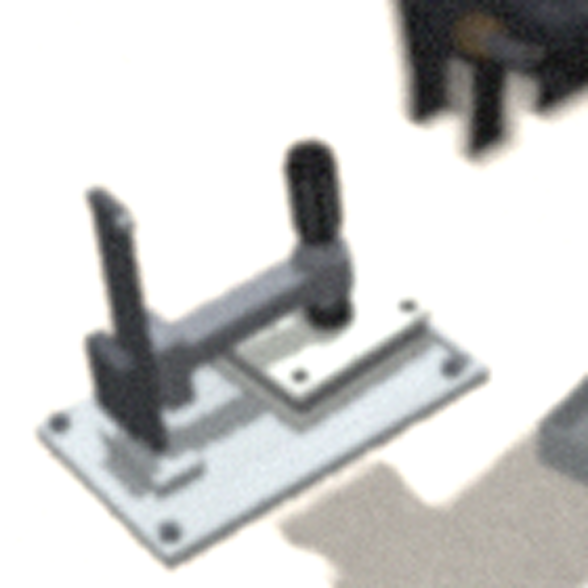

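View pics/top4z.png

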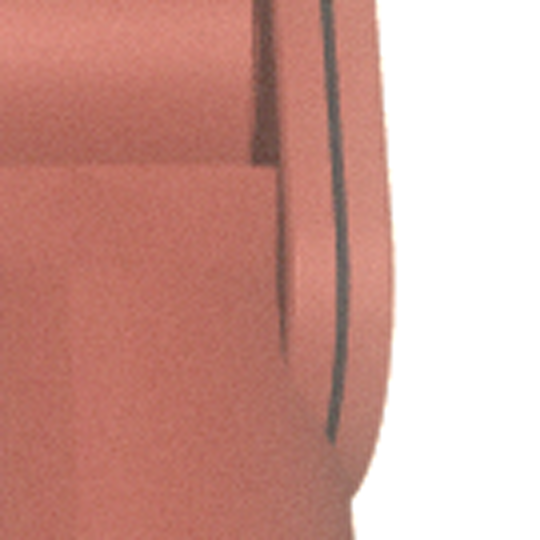

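```bash
python3 - <<'E'
from h import *
zs=lambda x,y:(135+x/4.2-.4,95+y/4.2-.4)
for z in (154,157,160): print(plane("scene",zs(308.5,159),z).round(1))
print([((np.array(proj("scene",p))-[135,95]+.4)*4.2).round() for p in ([464.5,-186.5,206.5],[465,-186.5,158],[467,-187,158])])
E
```

```text
[ 469.  -187.5  154. ]
[ 472.  -184.7  157. ]
[ 474.9 -181.9  160. ]
[array([309.,  70.]), array([315., 150.]), array([311., 151.])]
```

Bound: the handle leans toward the bar (zoom 309,145 to 322,240) and the cassette dots haven't moved (301,375 and 407,305). Next I'll line up over the handle, matching its lean.

```bash
python3 - <<'E'
import numpy as np
from rig import monitor
from scipy.spatial.transform import Rotation as R
s=monitor.observe();M=R.from_rotvec(s["tool_rot"]).as_matrix();up=-M[:,1];print(up)
t=np.array([.034,-.0065,1]);t/=np.linalg.norm(t);print(np.cross(up,t))
E
```

```text
[0.00849407 0.00637447 0.99994361]
[ 0.0128664   0.02548875 -0.00027178]
```

Request:
drive_tool(series=[{"dx":-2,"dy":-3.5,"dz":0,"ax":0.01,"ay":0.015,"az":0,"claw":1},{"dx":-4,"dy":-7,"dz":0,"ax":0.015,"ay":0.03,"az":0,"claw":1},{"dx":-5.5,"dy":-10.5,"dz":0,"ax":0.015,"ay":0.03,"az":0,"claw":1},{"dx":-6,"dy":-14,"dz":0,"ax":0.015,"ay":0.03,"az":0,"claw":1},{"dx":-6,"dy":-14.9,"dz":-2,"ax":0.015,"ay":0.03,"az":0,"claw":1},{"dx":-6,"dy":-14.9,"dz":-6,"ax":0.015,"ay":0.03,"az":0,"claw":1},{"dx":-6,"dy":-14.9,"dz":-9.5,"ax":0.015,"ay":0.03,"az":0,"claw":1},{"dx":-6,"dy":-14.9,"dz":-9.5,"ax":0.015,"ay":0.03,"az":0,"claw":1},{"dx":-6,"dy":-14.9,"dz":-9.5,"ax":0.015,"ay":0.03,"az":0,"claw":1}])

```text
t: 6.32
position: [467.6, -181.3, 239.3]
tool_rot: [-1.561, 0.172, -0.103]
contact_force: [-0.3, -0.4, 0.5]
opening: 85.7
```

```bash
python3 - <<'E'
from h import *
from rig import monitor
from scipy.spatial.transform import Rotation as R
import cv2
s=monitor.observe();print(s["position"],s["opening"],s["joint_positions"],-R.from_rotvec(s["tool_rot"]).as_matrix()[:,1])
for n,(x0,y0,w,k) in {"scene":(135,65,140,4.2),"top":(275,130,135,4)}.items():
    a=cams.camera(n);cv2.imwrite(f"pics/{n}5.png",a)
    cv2.imwrite(f"pics/{n}5z.png",cv2.resize(cv2.convertScaleAbs(a[y0:y0+w,x0:x0+w],alpha=1.6,beta=20),None,fx=k,fy=k,interpolation=cv2.INTER_CUBIC))
E
```

```text
[ 467.57366278 -181.2964256   239.33578485] 85.68363333415073 [-0.33388957  0.09412614  0.65623214  1.88862145 -0.0552584   1.223053
  1.73698646] [ 0.04362156 -0.00880509  0.99900932]
```

View pics/scene5z.png

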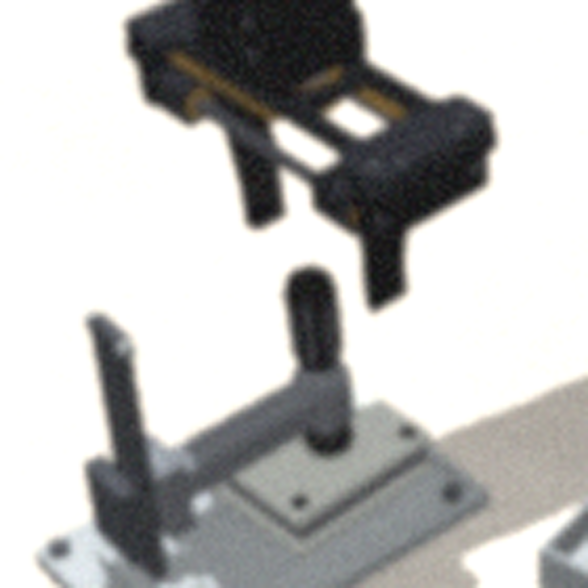

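View pics/top5z.png

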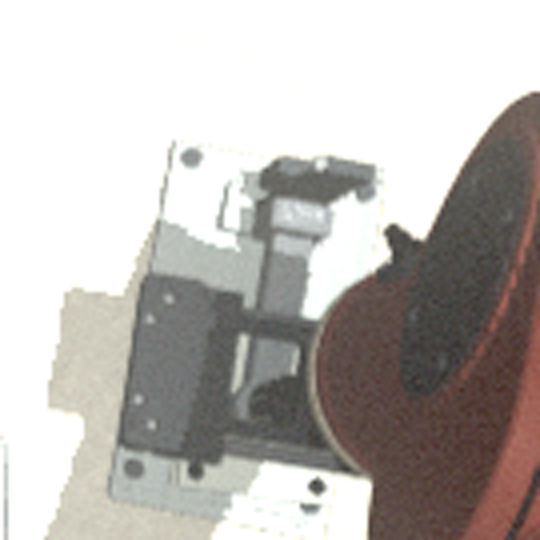

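```bash
python3 - <<'E'
from h import *
import cv2
for p in ([468.5,-187.5,155],[464.5,-186.5,155],[465,-186.5,100]): print(((proj("top",np.array(p))-[310,205]+.4)*10).round(),((proj("scene",np.array(p))-[195,120]+.4)*10).round())
a=cv2.imread("pics/top5.png")[205:245,310:360];b=cv2.imread("pics/scene5.png")[120:180,195:230]
cv2.imwrite("pics/t5zz.png",cv2.resize(cv2.convertScaleAbs(a,alpha=3,beta=10),None,fx=10,fy=10,interpolation=cv2.INTER_CUBIC))
cv2.imwrite("pics/s5zz.png",cv2.resize(cv2.convertScaleAbs(b,alpha=2,beta=10),None,fx=10,fy=10,interpolation=cv2.INTER_CUBIC))
E
```

```text
[392. 253.] [136. 124.]
[388. 272.] [151. 116.]
[325. 273.] [165. 316.]
```

View pics/t5zz.png

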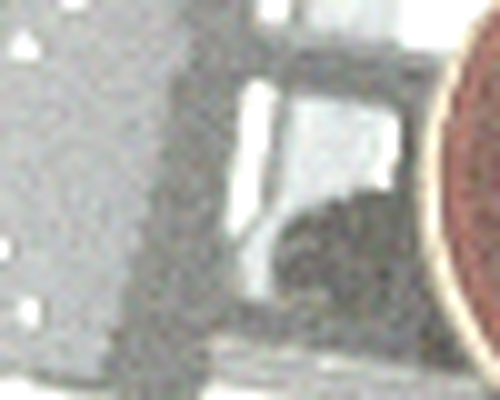

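View pics/s5zz.png

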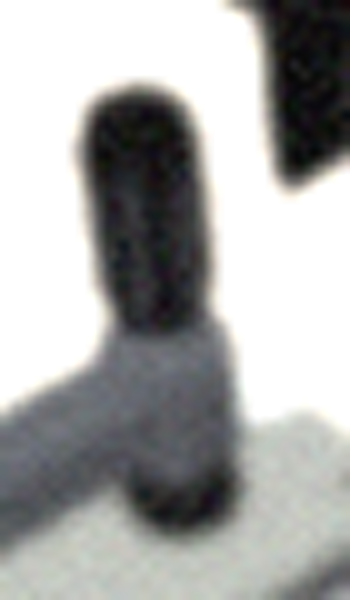

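Request:
drive_tool(series=[{"dx":0.2,"dy":-0.62,"dz":0,"ax":0,"ay":-0.008,"az":0,"claw":1},{"dx":0.2,"dy":-0.62,"dz":0,"ax":0,"ay":-0.008,"az":0,"claw":1},{"dx":0.2,"dy":-0.62,"dz":-1,"ax":0,"ay":-0.008,"az":0,"claw":1},{"dx":0.15,"dy":-0.62,"dz":-2,"ax":0,"ay":-0.008,"az":0,"claw":1},{"dx":0.15,"dy":-0.62,"dz":-3,"ax":0,"ay":-0.008,"az":0,"claw":1},{"dx":0.15,"dy":-0.62,"dz":-4,"ax":0,"ay":-0.008,"az":0,"claw":1},{"dx":0.15,"dy":-0.62,"dz":-5,"ax":0,"ay":-0.008,"az":0,"claw":1},{"dx":0.15,"dy":-0.62,"dz":-5,"ax":0,"ay":-0.008,"az":0,"claw":1},{"dx":0.15,"dy":-0.62,"dz":-5,"ax":0,"ay":-0.008,"az":0,"claw":1}])

```text
t: 7.17
position: [470.6, -187.7, 191.2]
tool_rot: [-1.561, 0.162, -0.112]
contact_force: [0.3, 0.7, 0.3]
opening: 86.9
```

```bash
python3 - <<'E'
from rig import monitor
from scipy.spatial.transform import Rotation as R
s=monitor.observe();print(s["position"],s["contact_force"],s["joint_positions"],-R.from_rotvec(s["tool_rot"]).as_matrix()[:,1])
E
```

```text
[ 470.64522007 -187.7475806   191.21407594] [0.32807496 0.67739951 0.32996696] [-0.30932399  0.1564879   0.65993649  1.9401586  -0.10338157  1.11204474
  1.78960671] [ 0.03145172 -0.00812257  0.99947227]
```

Request:
drive_tool(series=[{"dx":-0.15,"dy":0,"dz":-0.2,"ax":0,"ay":0,"az":0,"claw":0},{"dx":-0.15,"dy":0,"dz":-0.2,"ax":0,"ay":0,"az":0,"claw":-0.1},{"dx":-0.15,"dy":0,"dz":-0.2,"ax":0,"ay":0,"az":0,"claw":-0.2},{"dx":-0.15,"dy":0,"dz":-0.2,"ax":0,"ay":0,"az":0,"claw":-0.25},{"dx":-0.15,"dy":0,"dz":-0.2,"ax":0,"ay":0,"az":0,"claw":-0.3},{"dx":-0.15,"dy":0,"dz":-0.2,"ax":0,"ay":0,"az":0,"claw":-0.35},{"dx":-0.15,"dy":0,"dz":-0.2,"ax":0,"ay":0,"az":0,"claw":-0.4},{"dx":-0.15,"dy":0,"dz":-0.2,"ax":0,"ay":0,"az":0,"claw":-0.5},{"dx":-0.15,"dy":0,"dz":-0.2,"ax":0,"ay":0,"az":0,"claw":-0.5}], grip_force=10)

```text
t: 7.92
position: [469.2, -187.8, 189.3]
tool_rot: [-1.561, 0.162, -0.112]
contact_force: [-0.1, -0.3, 0.1]
opening: 35.2
```

Request:
drive_tool(series=[{"dx":0,"dy":0,"dz":0,"ax":0,"ay":0,"az":0,"claw":-0.5},{"dx":0,"dy":0,"dz":0,"ax":0,"ay":0,"az":0,"claw":-0.5},{"dx":0,"dy":0,"dz":0,"ax":0,"ay":0,"az":0,"claw":-0.5},{"dx":0,"dy":0,"dz":0,"ax":0,"ay":0,"az":0,"claw":-0.5},{"dx":0,"dy":0,"dz":0,"ax":0,"ay":0,"az":0,"claw":-0.5}])

```text
t: 8.33
position: [469.1, -188.0, 189.3]
tool_rot: [-1.561, 0.162, -0.112]
contact_force: [-1.2, -2.7, 0.1]
opening: 27.6
```

Request:
drive_tool(series=[{"dx":0,"dy":-0.04,"dz":0,"ax":0,"ay":0,"az":0,"claw":-1},{"dx":0,"dy":-0.04,"dz":0,"ax":0,"ay":0,"az":0,"claw":-1},{"dx":0,"dy":-0.04,"dz":0,"ax":-0.003,"ay":0.001,"az":-0.1,"claw":-1},{"dx":0,"dy":-0.04,"dz":0,"ax":-0.007,"ay":0.001,"az":-0.2,"claw":-1},{"dx":0,"dy":-0.04,"dz":0,"ax":-0.01,"ay":0.002,"az":-0.3,"claw":-1},{"dx":0,"dy":-0.04,"dz":0,"ax":-0.014,"ay":0.003,"az":-0.4,"claw":-1},{"dx":0,"dy":-0.04,"dz":0,"ax":-0.017,"ay":0.003,"az":-0.5,"claw":-1},{"dx":0,"dy":-0.04,"dz":0,"ax":-0.02,"ay":0.004,"az":-0.6,"claw":-1},{"dx":0,"dy":-0.04,"dz":0,"ax":-0.024,"ay":0.005,"az":-0.7,"claw":-1},{"dx":0,"dy":-0.04,"dz":0,"ax":-0.027,"ay":0.005,"az":-0.8,"claw":-1},{"dx":0,"dy":-0.04,"dz":0,"ax":-0.027,"ay":0.005,"az":-0.8,"claw":-1}], grip_force=30)

```text
t: 9.25
position: [469.3, -187.8, 188.6]
tool_rot: [-1.442, 0.789, -0.74]
contact_force: [4.6, -1.3, -10.4]
opening: 27.2
```

```bash
python3 - <<'E'
from rig import monitor
from scipy.spatial.transform import Rotation as R
s=monitor.observe();print(s["position"],s["contact_force"],s["ft_torque"],s["joint_positions"],R.from_rotvec(s["tool_rot"]).as_matrix())
E
```

```text
[ 469.25122771 -187.76680282  188.55614492] [  4.56016242  -1.32783985 -10.38416721] [-0.122576   -1.17440396 -0.04603136] [-0.38856496  0.1643194   0.74903691  1.94966979 -0.11886967  1.10515558
  1.00209161] [[ 0.55719237 -0.03099563  0.82980475]
 [-0.83009191  0.00568645  0.5575976 ]
 [-0.02200173 -0.99950334 -0.02256077]]
```

Request:
drive_tool(series=[{"dx":0,"dy":0,"dz":-0.05,"ax":0,"ay":0,"az":0,"claw":-1},{"dx":0,"dy":0,"dz":-0.1,"ax":0,"ay":0,"az":0,"claw":-1},{"dx":0,"dy":0,"dz":-0.1,"ax":0,"ay":0,"az":0,"claw":-1}])

```text
t: 9.5
position: [469.3, -187.8, 187.8]
tool_rot: [-1.442, 0.787, -0.738]
contact_force: [-0.7, 0.2, 0.2]
opening: 27.0
```

Request:
drive_tool(series=[{"dx":0,"dy":0,"dz":-0.02,"ax":-0.003,"ay":0.001,"az":-0.1,"claw":-1},{"dx":0,"dy":0,"dz":-0.04,"ax":-0.007,"ay":0.001,"az":-0.2,"claw":-1},{"dx":0,"dy":0,"dz":-0.06,"ax":-0.01,"ay":0.002,"az":-0.3,"claw":-1},{"dx":0,"dy":0,"dz":-0.08,"ax":-0.014,"ay":0.003,"az":-0.4,"claw":-1},{"dx":0,"dy":0,"dz":-0.1,"ax":-0.017,"ay":0.003,"az":-0.5,"claw":-1},{"dx":0,"dy":0,"dz":-0.12,"ax":-0.02,"ay":0.004,"az":-0.6,"claw":-1},{"dx":0,"dy":0,"dz":-0.14,"ax":-0.024,"ay":0.005,"az":-0.7,"claw":-1},{"dx":0,"dy":0,"dz":-0.15,"ax":-0.027,"ay":0.005,"az":-0.8,"claw":-1},{"dx":0,"dy":0,"dz":-0.15,"ax":-0.027,"ay":0.005,"az":-0.8,"claw":-1}])

```text
t: 10.25
position: [469.7, -187.8, 186.5]
tool_rot: [-1.126, 1.387, -1.347]
contact_force: [3.8, -0.5, -3.0]
opening: 27.3
```

Request:
drive_tool(series=[{"dx":0,"dy":0,"dz":-0.03,"ax":0,"ay":0,"az":0,"claw":-1},{"dx":0,"dy":0,"dz":-0.03,"ax":0,"ay":0,"az":0,"claw":-0.2},{"dx":0,"dy":0,"dz":-0.03,"ax":0,"ay":0,"az":0,"claw":0.3},{"dx":0,"dy":0,"dz":0,"ax":0,"ay":0,"az":0,"claw":0.3},{"dx":0,"dy":0,"dz":0,"ax":0,"ay":0,"az":0,"claw":0.3},{"dx":0,"dy":0,"dz":0,"ax":0,"ay":0,"az":0,"claw":0.3},{"dx":0,"dy":0,"dz":1,"ax":0,"ay":0,"az":0,"claw":0.3},{"dx":0,"dy":0,"dz":3,"ax":0,"ay":0,"az":0,"claw":0.3},{"dx":0,"dy":0,"dz":6,"ax":0,"ay":0,"az":0,"claw":0.3},{"dx":0,"dy":0,"dz":9,"ax":0,"ay":0,"az":0,"claw":0.3},{"dx":0,"dy":0,"dz":13,"ax":0,"ay":0,"az":0,"claw":0.3},{"dx":0,"dy":4,"dz":15,"ax":0,"ay":0,"az":0,"claw":0.3},{"dx":0,"dy":8,"dz":15,"ax":0,"ay":0,"az":0,"claw":0.3},{"dx":0,"dy":12,"dz":15,"ax":0,"ay":0,"az":0,"claw":0.3},{"dx":0,"dy":16,"dz":15,"ax":0,"ay":0,"az":0,"claw":0.3},{"dx":0,"dy":20,"dz":15,"ax":0,"ay":0,"az":0,"claw":0.3},{"dx":0,"dy":24,"dz":15,"ax":0,"ay":0,"az":0,"claw":0.3}])

```text
t: 11.67
position: [469.2, 53.8, 337.7]
tool_rot: [-1.124, 1.386, -1.347]
contact_force: [1.4, 0.2, 0.7]
opening: 56.6
```

```bash
python3 - <<'E'
from h import *
from rig import monitor
import cv2
s=monitor.observe();print(s["t"],s["position"],s["contact_force"],s["opening"])
for n,(x0,y0,w,k) in {"scene":(135,95,140,4.2),"top":(275,130,135,4)}.items():
    a=cams.camera(n);cv2.imwrite(f"pics/{n}6.png",a)
    cv2.imwrite(f"pics/{n}6z.png",cv2.resize(cv2.convertScaleAbs(a[y0:y0+w,x0:x0+w],alpha=1.6,beta=20),None,fx=k,fy=k,interpolation=cv2.INTER_CUBIC))
b=[cv2.resize(cv2.imread(f"pics/scene{i}.png")[120:180,185:245],None,fx=6,fy=6,interpolation=cv2.INTER_CUBIC) for i in (4,6)]
cv2.imwrite("pics/cmp.png",cv2.convertScaleAbs(np.hstack(b),alpha=2,beta=10))
E
```

```text
11.6667 [469.16831099  53.84984912 337.65578133] [1.39330481 0.21829566 0.67572002] 56.592693089237436
```

View pics/scene6z.png

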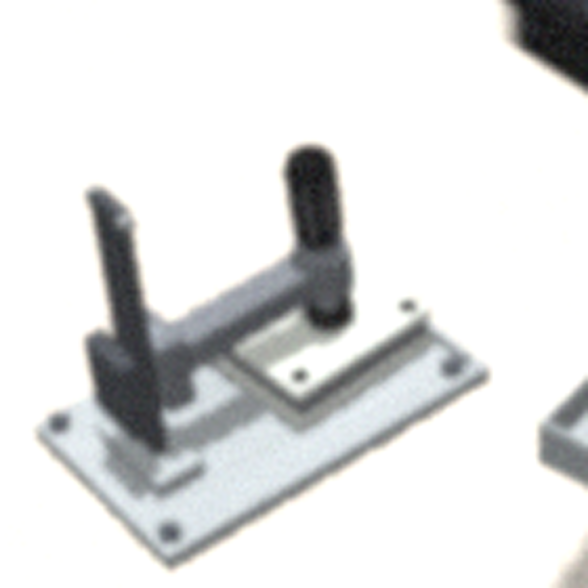

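View pics/top6z.png

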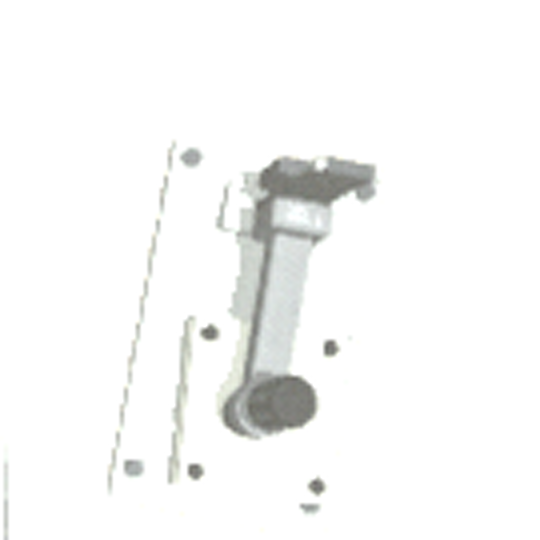

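View pics/cmp.png

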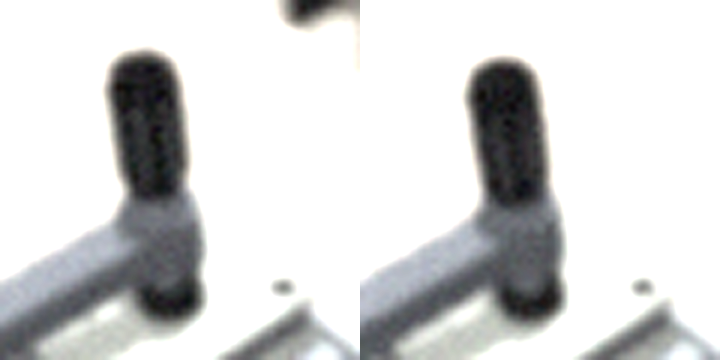

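```bash
python3 - <<'E'
import cv2,numpy as np
def up(n): return cv2.resize(cv2.GaussianBlur(cv2.cvtColor(cv2.imread(f"pics/{n}.png"),6),(0,0),.7),None,fx=10,fy=10,interpolation=cv2.INTER_CUBIC)
def shift(A,B,x0,y0,x1,y1,m=6):
    t=A[y0*10:y1*10,x0*10:x1*10];S=B[(y0-m)*10:(y1+m)*10,(x0-m)*10:(x1+m)*10]
    r=cv2.matchTemplate(S,t,cv2.TM_CCOEFF_NORMED);_,v,_,p=cv2.minMaxLoc(r);return p[0]/10-m,p[1]/10-m,round(v,3)
A,B=up("scene4"),up("scene6")
for k,b in dict(handle=(200,126,218,152),boss=(203,152,222,166),foot=(206,164,222,176),armmid=(178,158,200,182),collar=(152,170,184,195),cass=(200,170,240,195),bar=(153,138,170,165)).items(): print(k,shift(A,B,*b))
E
```

```text
handle (0.0, 1.2000000000000002, 0.998)
boss (-0.09999999999999964, 0.09999999999999964, 0.994)
foot (0.09999999999999964, 0.0, 0.999)
armmid (-0.09999999999999964, -0.09999999999999964, 0.999)
collar (0.0, 0.0, 0.999)
cass (0.0, 0.0, 0.999)
bar (0.0, 0.0, 1.0)
```

```bash
python3 - <<'E'
from h import *
import cv2
def axis(f,r0,r1,x0,x1):
    g=cv2.GaussianBlur(cv2.cvtColor(cv2.imread(f"pics/{f}.png"),6),(0,0),.6).astype(float);ys=[];xs=[]
    for r in range(r0,r1):
        w=np.clip(90-g[r,x0:x1],0,None);ys.append(r);xs.append((w*np.arange(x0,x1)).sum()/w.sum())
    return np.polyfit(ys,xs,1)[0]
print(axis("scene0",112,131,196,224),axis("scene6",135,152,196,224))
for b in ([465,-186.5,150],[466,-186.5,100]):
  for t in (0,1,2,3):
    t=np.radians(t);a=np.array(b,float);c=a+50*np.array([np.sin(t)*.98,-np.sin(t)*.19,np.cos(t)]);d=proj("scene",c)-proj("scene",a);print(b[2],round(np.degrees(t)),d[0]/d[1])
E
```

```text
0.07473399818460419 0.13297826305598767
150 0 0.07700790302196325
150 1 0.09482413721065118
150 2 0.11296496363557368
150 3 0.1314506989523358
100 0 0.07762249665213193
100 1 0.09611258575520339
100 2 0.11496862860959886
100 3 0.13421343876818512
```

Handle lean measures about 2.9° now, against about 0° at the start, so the arm is tilted well past 0.85°. Handing in.

```bash
python3 -c "
from rig import job
print(job.job_done())"
```

```text
the job is handed in; nothing more can be done
None
```

The cassette is clamped and the job is handed in at about 12 s of the 45 s; no verdict was reported.

I pushed the clamp arm down its bar with the closed fingertips, about 9 mm on the handle side of its origin to keep the gripper body clear of the bar. The foot met the cassette, the arm sank about 5 mm under 21 N, slightly over the stated 18 N, and it stayed bound when I let go. I then turned the handle about 1.6 rad clockwise, in two stages on one grip, and let go.

The last checks, all from camera pictures:
- **Tilt:** the handle leans about 2.9°, against about 0° at the start. This is above the stated 2° and well past the 0.85° needed.
- **Screw:** the handle sank about 1.2 pixels into the arm, roughly 4 mm. That fits about 1.6 rad of turn without slipping.
- **Foot force:** I could not measure this directly. Rubber compressed by 4 mm should press with roughly 20 N.
- **Cassette:** no shift was measurable between the pictures before and after screwing. From before the push, its corner marks looked unmoved by eye.
- **Empty holder:** I never went near its arm, but I did not measure it again.

While turning, the handle pulled down on the gripper with about 10 N because it sinks as it is screwed. I lowered the gripper to relieve that before finishing the turn.

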